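Draw the bore stoppers from a pedestal stone and stow them

ROBOT

A 6-joint arm with a two-finger parallel gripper is mounted at the origin on the work surface. World frame = base frame: x ahead of the robot, y to its left, z up, the work surface at z = 0. Lengths are in m, angles in rad, forces in N, time in s.
With the tool pointing down it reaches from about 0.3 to 0.95 m from the base axis. Payload 3.1 kg.
Tool frame: the origin (TCP) lies at the very end of the fingers, on their centre line; the grasp point (between the pads) lies 19 mm behind it (arm.grasp_offset is the distance from the TCP to the grasp point, in m); z points along the fingers, x is the direction in which the jaws open and shut, and the axes are right-handed (so a half turn about z gives the same grasp; the last joint's range is limited). The gripper opens to 85 mm and grips with 20 to 120 N. Pads are 22 mm wide; open, the fingers measure 114 mm over their backs; the gripper's body (76 mm by 85 mm) begins 54 mm behind the grasp point. The pads swing forward as they close: fully open they stand 13 mm farther back than shut.
Start: joints at [1.039, 0.308, 1.634, -0, 1.2, -0.07], TCP at [0.279, 0.56, 0.231] pointing down, gripper open.
Joint ranges: [-3.06, 3.06], [-0.79, 1.96], [0.05, 2.63], [-1.19, 4.34], [0.05, 2.64], [-2.94, 2.94]. Speed limits (rad/s): [2.79, 2.79, 3.14, 3.14, 3.14, 3.14].

INTERFACE

Orientations are given as [roll, pitch, yaw] about the fixed x, y, z axes, in that order (R = Rz(yaw) Ry(pitch) Rx(roll)).
In Python, from station import arm gives the robot as it stands. Calls block until the motion is done:
- arm.reach(position, orientation): joint-space move of the TCP to a pose.
- arm.movel(position, speed=0.15, orientation=None): straight line of the TCP; orientation=None keeps the orientation; speed is the mean speed in m/s.
- arm.movej(angles): joint-space move.
- arm.move_gripper(opening, effort=None): finger opening in m; effort is the grip in N (None keeps the last); returns when the fingers have stopped.
- arm.sleep(seconds).
- arm.inverse_kinematics(position, orientation): joint angles nearest the present ones, or None.
- arm.grab_frame(name): name is "scene" or "side" or "wrist"; returns the picture (400x640x3 uint8, blue, green, red); there is no depth.
- arm.camera_model(name): a dict with "mtx" (3x3 intrinsics, pixels), "view" (4x4, takes a point from world to camera coordinates). Camera axes: x right, y down, z forward; pixel columns grow to the right and rows downward; lengths in m; the calibration is good to about 2 mm. A picture is of the moment at which its call begins: read the wrist's pose just before it. camera_model takes no time and is no camera call; for the wrist camera it gives the pose at the moment of the call.
A pose or a line that the arm cannot do raises arm.IKError and nothing moves.
- arm.job_done(): hands the job in, once; it reports no verdict.
Readings, each from a call of its own:
- arm.get_time(): time.
- arm.get_joint_positions(): joint angles.
- arm.get_qvel(): joint speeds.
- arm.get_joint_efforts(): joint torques, N m.
- arm.get_tcp_pos(): TCP position.
- arm.get_tool_rot(): TCP orientation.
- arm.get_force(): force on the tool from outside, world axes, zero at the start.
- arm.get_ft_torque(): the same for the moment, N m.
- arm.get_finger_gap(): finger opening in m.
Only numpy, scipy, OpenCV 4.12 (cv2) and the standard library are available. Lean on these libraries where they do the work, as an engineer would, in place of code of your own. Each camera call takes 0.05 s, during which the arm holds its last target.

TASK

Open the chest's drawer, take the T-handled pull hook from its rack and with it draw every orange stopper out of the bores of the pedestal stone by its bail; never reach into a bore with the gripper. Put each stopper into a compartment of its own in the drawer, hang the hook back in its rack and shut the drawer fully, leaving the mallet, chisel and brush where they lie.

Things in the scene. Friction and masses are not known exactly. Their poses are not given: they have to be found in the camera images.
- stone: the pale pedestal stone, fixed: 240 mm square, 145 mm high (its lowest 14 mm is a plinth 264 mm square), upright. Origin: centre of its underside, z up, x and y parallel to its sides. Five vertical blind bores in its top, each 60 mm across and 130 mm deep (floor 15 mm above the origin), at x = +-60, y = +-60 mm and in the middle; each may hold a stopper or be empty
- stopper0: orange bore stopper, 110 g, absent in some starts; first stands (3 mm play) on a bore's floor. Round body 26 mm high, 51 mm across below, 54 above. From its top rises a fixed yellow bail of 5 mm rod: arched loop 25 mm clear inside, underside 57.5, top 62.5 mm above the stopper's underside. Origin: centre of its underside; z towards the bail; bail in the y-z plane (x runs through the loop)
- stopper1: orange bore stopper, 110 g, absent in some starts; first stands (3 mm play) on a bore's floor. Round body 26 mm high, 51 mm across below, 54 above. From its top rises a fixed yellow bail of 5 mm rod: arched loop 25 mm clear inside, underside 57.5, top 62.5 mm above the stopper's underside. Origin: centre of its underside; z towards the bail; bail in the y-z plane (x runs through the loop)
- stopper2: orange bore stopper, 110 g, absent in some starts; first stands (3 mm play) on a bore's floor. Round body 26 mm high, 51 mm across below, 54 above. From its top rises a fixed yellow bail of 5 mm rod: arched loop 25 mm clear inside, underside 57.5, top 62.5 mm above the stopper's underside. Origin: centre of its underside; z towards the bail; bail in the y-z plane (x runs through the loop)
- stopper3: orange bore stopper, 110 g, absent in some starts; first stands (3 mm play) on a bore's floor. Round body 26 mm high, 51 mm across below, 54 above. From its top rises a fixed yellow bail of 5 mm rod: arched loop 25 mm clear inside, underside 57.5, top 62.5 mm above the stopper's underside. Origin: centre of its underside; z towards the bail; bail in the y-z plane (x runs through the loop)
- stopper4: orange bore stopper, 110 g, absent in some starts; first stands (3 mm play) on a bore's floor. Round body 26 mm high, 51 mm across below, 54 above. From its top rises a fixed yellow bail of 5 mm rod: arched loop 25 mm clear inside, underside 57.5, top 62.5 mm above the stopper's underside. Origin: centre of its underside; z towards the bail; bail in the y-z plane (x runs through the loop)
- hook: T-handled pull hook, 180 g, first hanging upright in the rack. Red grip 24 (x) by 100 (y) by 28 (z) mm; a straight shank of 6 mm steel rod runs down from it; 125 mm below the origin (rod centre line) the foot turns off along +x, 14.5 mm from shank centre to tip centre, and the tip turns up (its end 10 mm above the foot's centre line). Origin: centre of the grip, z up, foot to +x
- hook_foot (a point): on the hook: middle of the foot, 6.5 mm along x from the shank's centre line, 125 mm below the grip's centre; a bail hung on the hook rests here
- rack: grey steel rack for the hook, fixed: base 160 by 90 mm; from an upright plate at x = +78 mm two level prongs run to x = -45, tops 150 mm above the bench, at y = +-17 to +-25, ends turned up 9 mm from x = -39. The grip lies across the prongs (along y), the shank hangs between them; it lifts straight up and goes back straight down, foot either way. Origin: at the bench, z up
- rack_rest (a point): in the rack: where the centre of the hook's red grip is when it lies across the prongs, 164 mm above the bench
- chest: blue steel bench tool chest with one drawer, fixed: 230 (x, depth) by 184 (y) by 98 mm high; its drawer opens towards -x, away from the chest. Origin: middle of the lower edge of its front (the body reaches from x = 0 to +230 mm)
- drawer (a joint): drawer opening in m: 0 shut, 0.155 fully open (stop); 1.5 N friction, stays as left. Front panel 184 mm wide, 4 to 94 mm above the bench. Four compartments 72 by 72 mm, walls 5 mm thick and 26 mm high, floor 14 mm above the bench; what stands over 76 mm above that floor meets the chest. From 0.15 all four are clear of the chest
- drawer_handle (a point): middle of the drawer's bar handle (10 mm rod along y, 100 mm long), 35 mm in front of the drawer's front panel, 66 mm above the bench; moves with the drawer
- slot0 (a point): centre of the floor of a drawer compartment (front row), moves with the drawer; x axis as the chest's (drawer opens towards -x)
- slot1 (a point): centre of the floor of a drawer compartment (front row), moves with the drawer; x axis as the chest's (drawer opens towards -x)
- slot2 (a point): centre of the floor of a drawer compartment (rear row), moves with the drawer; x axis as the chest's (drawer opens towards -x)
- slot3 (a point): centre of the floor of a drawer compartment (rear row), moves with the drawer; x axis as the chest's (drawer opens towards -x)
- mallet: bystander: black round mason's mallet, lying, 240 mm long, head 88 mm across; leave it alone
- chisel: bystander: steel stone chisel, lying, 210 mm long, 18 mm rod; leave it alone
- brush: bystander: bench brush, lying; leave it alone
Mind the look-alikes: they are no part of the job. Of the things that look like the hook, the largest one is meant.

How it is judged:
By the outcome, as a careful person would: the job done as asked, in the order asked, and still so for the second after the job is handed in, with the robot touching nothing.
Of stopper0, stopper1, stopper2, stopper3, stopper4 only 3 to 4 are there at a start; the rules pass over those that are not, and their reading is None.
At some moment in a run one of stopper0, stopper1, stopper2, stopper3, stopper4 may be knocked a few centimetres aside while the robot is not near it.
Once in a run the grip may slacken for a moment while it holds something.
It also fails if it takes over 208 s, if anything falls off the work surface, if the arm or the gripper's body presses on something with over 40 N, if the wrist force passes 120 N, or if a joint passes its speed limit or range.

## Working session

There is one attempt and no reset: what is moved stays moved. The work goes in short steps, each a Python script; the robot and the scene stay as the last script left them, time stands still between calls to the robot, and variables do not carry over. Pictures are saved under pics/ and viewed, and the job is handed in when it is done.

```bash
ls; mkdir -p pics
python3 - <<'E'
from station import arm
import cv2
for n in ["scene","side","wrist"]:
    m=arm.camera_model(n); print(n,m["mtx"].tolist() if hasattr(m["mtx"],'tolist') else m["mtx"]); print(m["view"])
    cv2.imwrite(f"pics/{n}0.png",arm.grab_frame(n))
print(arm.get_time(),arm.get_tool_rot(),arm.get_finger_gap())
E
```

```text
pics
scene [[480.7971159688295, 0.0, 312.9268725192873], [0.0, 480.7971159688295, 195.59122082906578], [0.0, 0.0, 1.0]]
[[-0.81569172  0.57835518 -0.01234124  0.45767988]
 [ 0.41010354  0.563086   -0.71746028 -0.14667319]
 [-0.40799769 -0.59028759 -0.69649009  1.68999897]
 [ 0.          0.          0.          1.        ]]
side [[484.82897169715096, 0.0, 315.3185715730332], [0.0, 484.82897169715096, 196.75026363001805], [0.0, 0.0, 1.0]]
[[ 0.8073954  -0.58992607  0.00999451 -0.45575223]
 [-0.37534617 -0.52663544 -0.76273873  0.29473234]
 [ 0.45522293  0.61208034 -0.64662952  1.41365589]
 [ 0.          0.          0.          1.        ]]
wrist [[339.81966448508325, 0.0, 317.3181015486911], [0.0, 339.81966448508325, 204.43192102943974], [0.0, 0.0, 1.0]]
[[ 0.44501723  0.89551916 -0.00225964 -0.62321352]
 [ 0.85413419 -0.42369055  0.30156443 -0.03871739]
 [ 0.26909934 -0.1361314  -0.95344312  0.37982057]
 [ 0.          0.          0.          1.        ]]
0.15 [-3.14148136e+00  1.90781705e-03  1.10901212e+00] 0.08576591802299605
```

View pics/scene0.png

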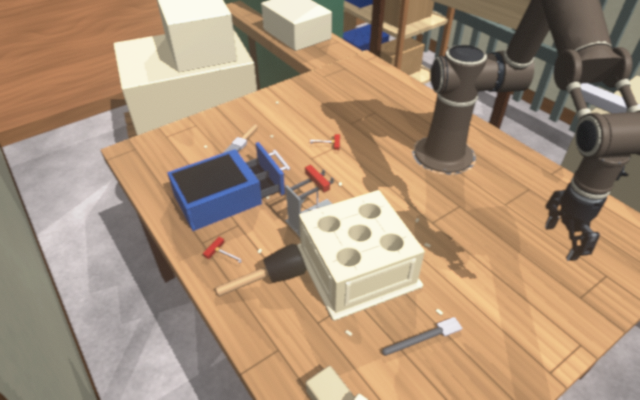

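View pics/side0.png

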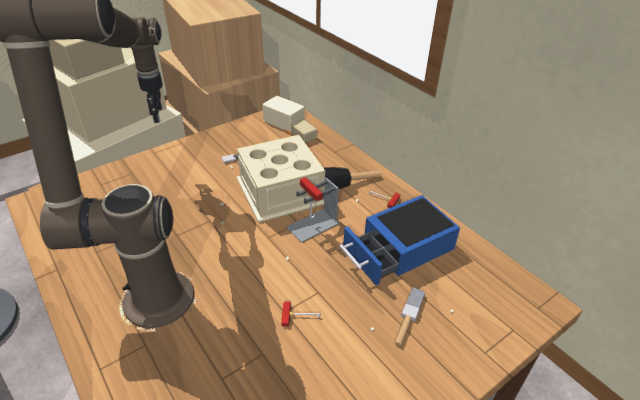

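View pics/wrist0.png

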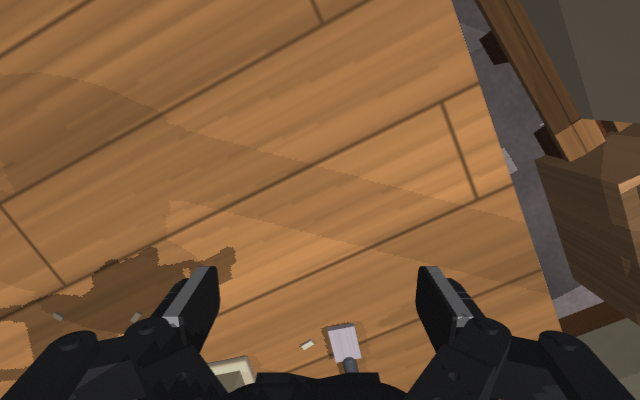

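```bash
cat > u.py <<'E'
import numpy as np, cv2
def crop(src,x0,y0,x1,y1,s,out):
    im=cv2.imread(src)[y0:y1,x0:x1]; im=cv2.resize(im,None,fx=s,fy=s,interpolation=cv2.INTER_CUBIC)
    for x in range((x0+19)//20*20,x1,20):
        cv2.line(im,((x-x0)*s,0),((x-x0)*s,6),(0,0,255),1); cv2.putText(im,str(x),((x-x0)*s,16),0,.35,(0,0,255),1)
    for y in range((y0+19)//20*20,y1,20):
        cv2.line(im,(0,(y-y0)*s),(6,(y-y0)*s),(0,0,255),1); cv2.putText(im,str(y),(8,(y-y0)*s+4),0,.35,(0,0,255),1)
    cv2.imwrite(out,im)
E
python3 - <<'E'
from u import *
crop('pics/scene0.png',160,120,430,320,3,'pics/s_a.png')
crop('pics/side0.png',220,120,470,290,3,'pics/d_a.png')
E
```

```text
(no output)
```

View pics/s_a.png

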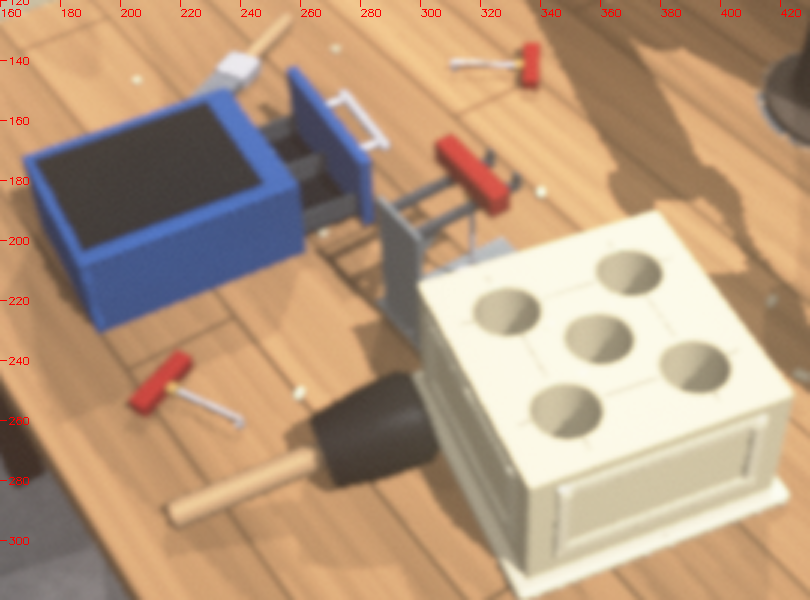

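View pics/d_a.png

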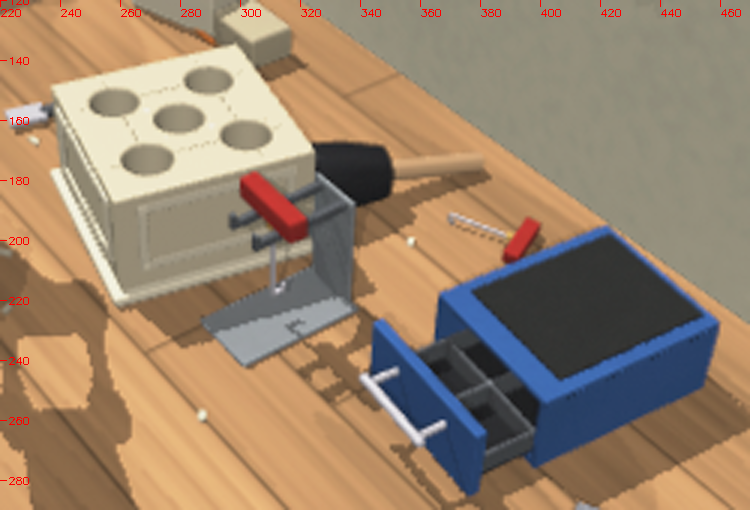

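```bash
cat > cal.py <<'E'
import numpy as np
from scipy.optimize import least_squares
C={'scene':(np.array([[480.7971,0,312.9269],[0,480.7971,195.5912],[0,0,1]]),np.array([[-0.81569172,0.57835518,-0.01234124,0.45767988],[0.41010354,0.563086,-0.71746028,-0.14667319],[-0.40799769,-0.59028759,-0.69649009,1.68999897],[0,0,0,1]])),
'side':(np.array([[484.829,0,315.3186],[0,484.829,196.7503],[0,0,1]]),np.array([[0.8073954,-0.58992607,0.00999451,-0.45575223],[-0.37534617,-0.52663544,-0.76273873,0.29473234],[0.45522293,0.61208034,-0.64662952,1.41365589],[0,0,0,1]]))}
def proj(c,P):
    K,V=C[c] if isinstance(c,str) else c
    P=np.atleast_2d(P); q=P@V[:3,:3].T+V[:3,3]; u=q@K.T; return u[:,:2]/u[:,2:]
def ray_z(c,uv,z):
    K,V=C[c] if isinstance(c,str) else c
    d=V[:3,:3].T@np.linalg.inv(K)@np.array([uv[0],uv[1],1.]); o=-V[:3,:3].T@V[:3,3]
    return o+d*(z-o[2])/d[2]
def W(pose,L):
    x,y,t=pose; L=np.atleast_2d(L).astype(float); c,s=np.cos(t),np.sin(t)
    return np.c_[x+c*L[:,0]-s*L[:,1],y+s*L[:,0]+c*L[:,1],L[:,2]]
def fit(obs,p0):
    f=lambda p: np.concatenate([(proj(c,W(p,L))-uv).ravel() for c,uv,L in obs])
    r=least_squares(f,p0,loss='soft_l1'); return r.x,np.sqrt(np.mean(r.fun**2)),r.fun.reshape(-1,2)
E
python3 - <<'E'
from cal import *
S=lambda *a:np.array(a)/3+[160,120]
D=lambda *a:np.array(a)/3+[220,120]
print('stone');
for c,pts in (('scene',S((655,210),(418,285),(528,490),(792,397),(599,338))),('side',D((53,88),(237,45),(315,155),(112,205),(179,118)))):
    for p in pts: print(c,ray_z(c,p,.145).round(3))
print('chest')
for c,pts in (('scene',S((25,158),(222,90),(298,187),(82,263))),('side',D((440,293),(608,228),(718,322),(543,405)))):
    for p in pts: print(c,ray_z(c,p,.098).round(3))
print('drawer panel top')
for c,pts in (('scene',S((292,68),(368,162))),('side',D((376,321),(484,435)))):
    for p in pts: print(c,ray_z(c,p,.094).round(3))
print('handle')
for c,pts in (('scene',S((345,94),(384,147))),('side',D((365,377),(420,440)))):
    for p in pts: print(c,ray_z(c,p,.066).round(3))
print('grip')
for c,pts in (('scene',S((446,143),(500,203))),('side',D((249,181),(298,232)))):
    for p in pts: print(c,ray_z(c,p,.168).round(3))
print('foot/shank, side',ray_z('side',D((277,288))[0],.039))
print('rack base')
for p in D((203,322),(246,366),(355,310)): print(ray_z('side',p,.003).round(3))
E
```

```text
stone
scene [0.415 0.115 0.145]
scene [0.649 0.065 0.145]
scene [0.704 0.298 0.145]
scene [0.471 0.351 0.145]
scene [0.559 0.208 0.145]
side [0.466 0.341 0.145]
side [0.699 0.29  0.145]
side [0.642 0.053 0.145]
side [0.41  0.11  0.145]
side [0.556 0.202 0.145]
chest
scene [ 0.852 -0.361  0.098]
scene [ 0.634 -0.339  0.098]
scene [ 0.647 -0.157  0.098]
scene [ 0.869 -0.186  0.098]
side [ 0.643 -0.167  0.098]
side [ 0.866 -0.195  0.098]
side [ 0.85  -0.369  0.098]
side [ 0.62  -0.348  0.098]
drawer panel top
scene [ 0.55  -0.333  0.094]
scene [ 0.567 -0.151  0.094]
side [ 0.564 -0.158  0.094]
side [ 0.549 -0.341  0.094]
handle
scene [ 0.51  -0.29   0.066]
scene [ 0.524 -0.189  0.066]
side [ 0.522 -0.194  0.066]
side [ 0.513 -0.292  0.066]
grip
scene [ 0.533 -0.057  0.168]
scene [0.541 0.041 0.168]
side [0.538 0.034 0.168]
side [ 0.53  -0.065  0.168]
foot/shank, side [ 0.54533267 -0.00850572  0.039     ]
rack base
[0.467 0.026 0.003]
[ 0.467 -0.059  0.003]
[ 0.619 -0.059  0.003]
```

```bash
cat > rob.py <<'E'
from station import arm
import numpy as np, cv2
from scipy.spatial.transform import Rotation as Ro
def down(yaw): # tool down, tool x axis at world yaw
    return [np.pi,0,yaw]
def cam(n='wrist'):
    m=arm.camera_model(n); return (np.array(m['mtx']),np.array(m['view']))
def shot(n,name):
    c=cam(n); im=arm.grab_frame(n); cv2.imwrite(f'pics/{name}.png',im); np.savez(f'pics/{name}.npz',K=c[0],V=c[1]); return c
def load(name):
    d=np.load(f'pics/{name}.npz'); return (d['K'],d['V'])
E
python3 - <<'E'
from rob import *
K,V=cam(); o=-V[:3,:3].T@V[:3,3]; R=Ro.from_euler('xyz',arm.get_tool_rot()).as_matrix(); p=np.array(arm.get_tcp_pos())
print('cam in tool',R.T@(o-p),'axis',R.T@V[2,:3])
for y in (0,np.pi/2,-np.pi/2,np.pi):
  for P in ([.53,.2,.5],[.6,-.1,.5],[.55,-.22,.4],[.55,-.01,.2],[.45,-.25,.1]):
    q=arm.inverse_kinematics(P,down(y)); print(y,P,None if q is None else np.round(q,2))
E
```

```text
cam in tool [-0.00052749 -0.07801205 -0.14227273] axis [1.16464903e-04 3.01691564e-01 9.53405573e-01]
0 [0.53, 0.2, 0.5] [ 0.28  0.08  1.38 -0.    1.68  0.28]
0 [0.6, -0.1, 0.5] [-0.24  0.17  1.28 -0.    1.69 -0.24]
0 [0.55, -0.22, 0.4] [-0.45  0.14  1.5  -0.    1.5  -0.45]
0 [0.55, -0.01, 0.2] [-0.1   0.2   1.84 -0.    1.1  -0.1 ]
0 [0.45, -0.25, 0.1] [-0.59  0.27  1.99 -0.    0.89 -0.59]
1.5707963267948966 [0.53, 0.2, 0.5] [ 0.28  0.08  1.38 -0.    1.68 -1.29]
1.5707963267948966 [0.6, -0.1, 0.5] [-0.24  0.17  1.28  0.    1.69 -1.81]
1.5707963267948966 [0.55, -0.22, 0.4] [-0.45  0.14  1.5   0.    1.5  -2.02]
1.5707963267948966 [0.55, -0.01, 0.2] [-0.1   0.2   1.84 -0.    1.1  -1.67]
1.5707963267948966 [0.45, -0.25, 0.1] [-0.59  0.27  1.99  0.    0.89 -2.16]
-1.5707963267948966 [0.53, 0.2, 0.5] [0.28 0.08 1.38 0.   1.68 1.85]
-1.5707963267948966 [0.6, -0.1, 0.5] [-0.24  0.17  1.28 -0.    1.69  1.33]
-1.5707963267948966 [0.55, -0.22, 0.4] [-0.45  0.14  1.5  -0.    1.5   1.12]
-1.5707963267948966 [0.55, -0.01, 0.2] [-0.1   0.2   1.84 -0.    1.1   1.47]
-1.5707963267948966 [0.45, -0.25, 0.1] [-0.59  0.27  1.99 -0.    0.89  0.98]
3.141592653589793 [0.53, 0.2, 0.5] [ 0.28  0.08  1.38  0.    1.68 -2.86]
3.141592653589793 [0.6, -0.1, 0.5] [-0.24  0.17  1.28  0.    1.69  2.9 ]
3.141592653589793 [0.55, -0.22, 0.4] [-0.45  0.14  1.5   0.    1.5   2.69]
3.141592653589793 [0.55, -0.01, 0.2] None
3.141592653589793 [0.45, -0.25, 0.1] [-0.59  0.27  1.99  0.    0.89  2.55]
```

```bash
cat >> rob.py <<'E'
CT=np.array([-0.0005,-0.0780,-0.1423])
def campose(c,yaw=0.):
    """tcp pose s.t. wrist cam at c looking straight down"""
    a=np.arctan2(.3017,.9534)
    R0=Ro.from_euler('xyz',[np.pi,0,yaw]).as_matrix()@Ro.from_euler('x',a).as_matrix()
    # tool axis for camera: tool (0,.3017,.9534) -> want world -z
    for s in (a,-a):
        R=Ro.from_euler('xyz',[np.pi,0,yaw]).as_matrix()@Ro.from_euler('x',s).as_matrix()
        if (R@[0,.3017,.9534])[2]<-.999: break
    return np.array(c)-R@CT, Ro.from_matrix(R).as_euler('xyz')
E
python3 - <<'E'
from rob import *
p=np.array(arm.get_tcp_pos())
P1,r1=campose([.557,.18,.62]); P2,r2=campose([.62,-.22,.60])
print(P1,r1,arm.inverse_kinematics(P1,r1)); print(P2,r2,arm.inverse_kinematics(P2,r2))
arm.reach(P1,r1); shot('wrist','w1'); print(arm.get_time())
arm.reach(P2,r2); shot('wrist','w2'); print(arm.get_time(),arm.get_force())
E
```

```text
[0.5575     0.14856662 0.46079814] [-2.83511654  0.          0.        ] [0.0167354  0.06543457 1.49654405 0.30643359 1.5741544  0.01861566]
[ 0.6205     -0.25143338  0.44079814] [-2.83511654  0.          0.        ] [-0.57131776  0.38779838  1.14620969  0.26190251  1.77021314 -0.54018027]
2.1833
3.7333 [-0.50252903 -0.38346975  0.24918544]
```

View pics/w1.png

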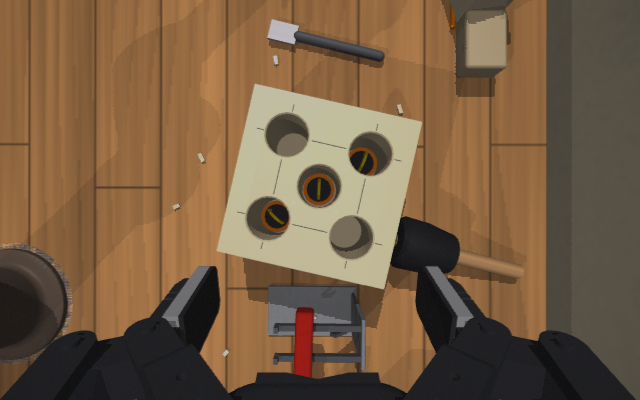

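View pics/w2.png

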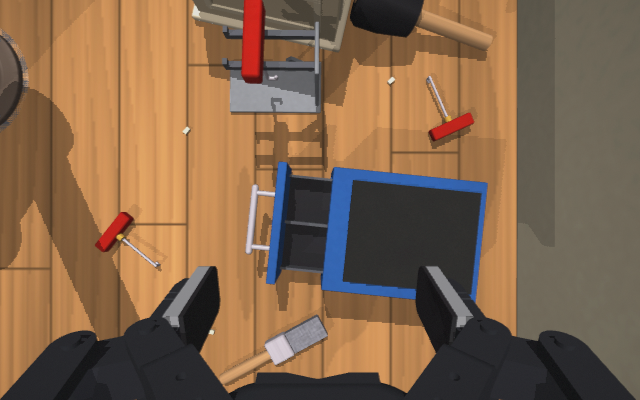

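Run:
```python
from u import *
crop('pics/w1.png',210,70,430,300,4,'pics/w1a.png')
crop('pics/w1.png',400,0,540,110,5,'pics/w1b.png')
crop('pics/side0.png',250,90,330,150,8,'pics/d_b.png')
im=np.vstack([cv2.resize(cv2.imread('pics/w1b.png'),(700,550))]);cv2.imwrite('pics/w1b.png',im)
im=cv2.imread('pics/w1a.png'); cv2.imwrite('pics/w1a.png',cv2.resize(im,None,fx=.65,fy=.65,interpolation=cv2.INTER_AREA))
crop('pics/w2.png',190,0,340,120,5,'pics/w2a.png')
```

```text
(no output)
```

View pics/w1a.png

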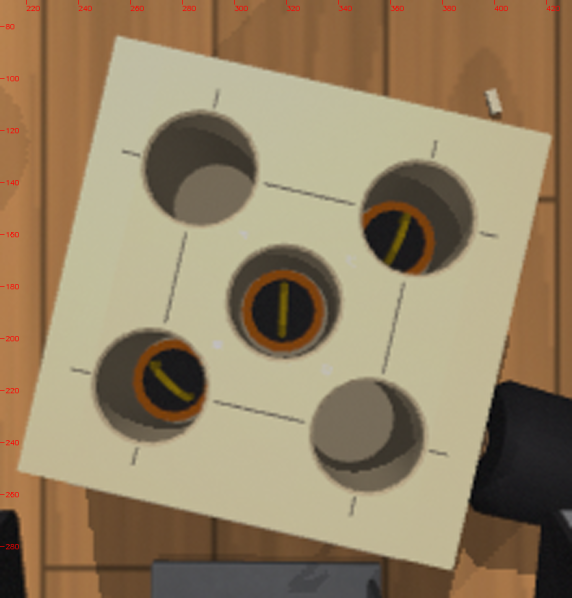

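View pics/w1b.png

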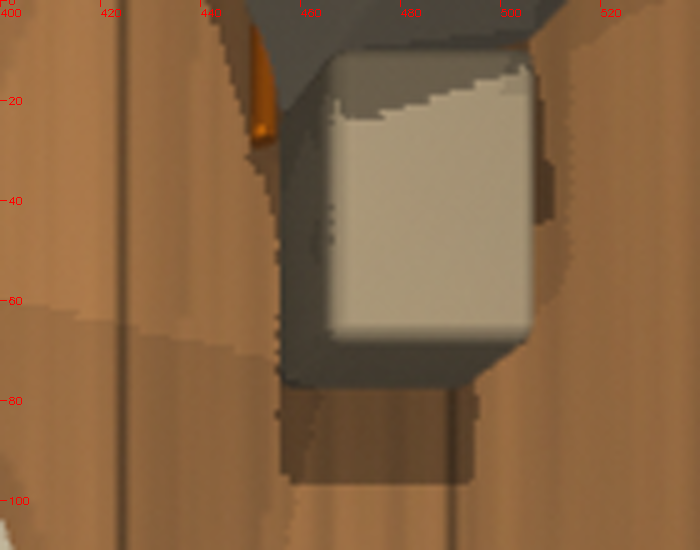

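View pics/d_b.png

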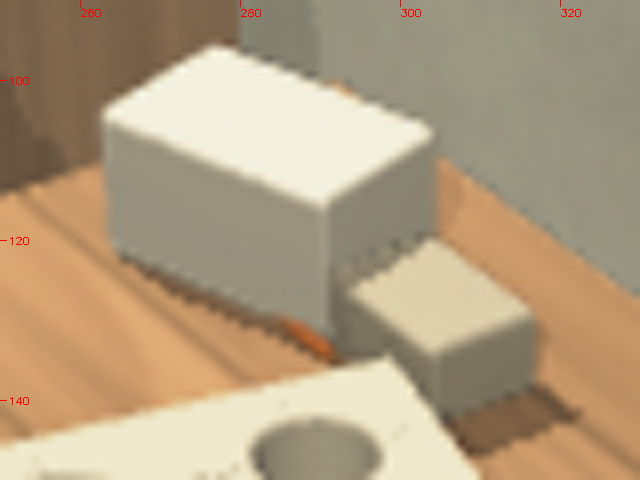

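View pics/w2a.png

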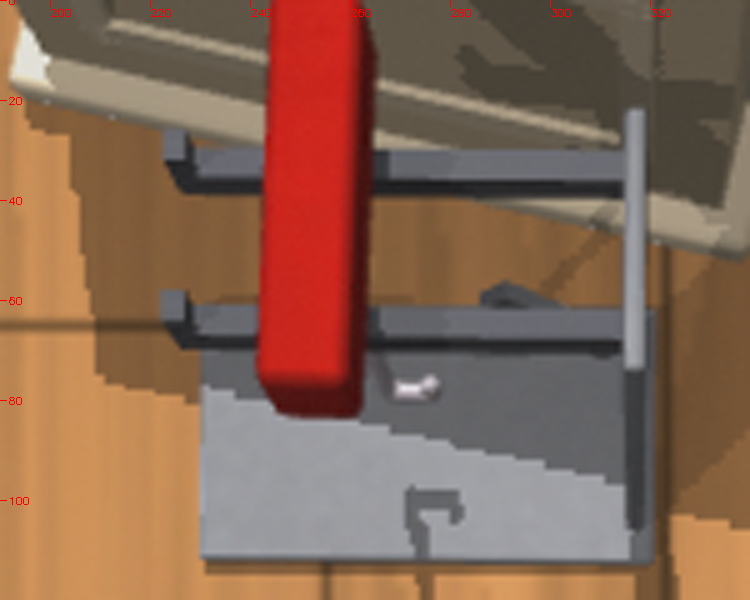

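Run:
```python
from u import *
crop('pics/w2.png',235,150,345,305,5,'pics/w2b.png')
im=cv2.imread('pics/w2b.png'); print(im.shape); cv2.imwrite('pics/w2b.png',cv2.resize(im,None,fx=.75,fy=.75))
```

```text
(775, 550, 3)
```

View pics/w2b.png

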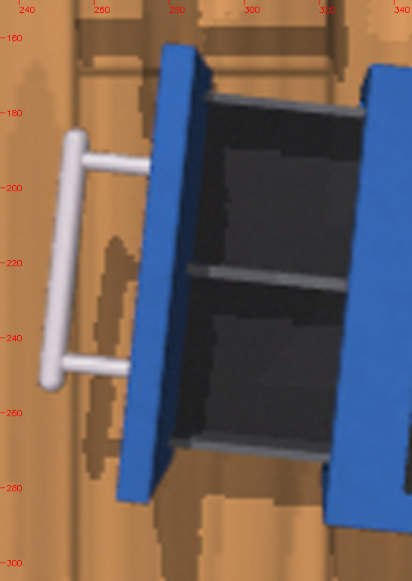

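Run:
```python
from cal import *
from rob import load
w1,w2=load('w1'),load('w2')
off=.5-.5/3
S=lambda *a:np.array(a)/3+[160,120]-off
D=lambda *a:np.array(a)/3+[220,120]-off
w1p=lambda *a:np.array(a)/2.6+[210,70]-.3
w2p=lambda *a:np.array(a)/3.75+[235,150]-.37
h=.12; co=np.array([[-h,-h,.145],[h,-h,.145],[h,h,.145],[-h,h,.145]]); b=.06
bo=np.array([[-b,b,.145],[b,b,.145],[0,0,.145],[-b,-b,.145],[b,-b,.145]])
A=(w1,w1p((18,470),(453,570),(552,134),(117,37)),co); B=(w1,w1p((200,168),(417,217),(284,301),(150,385),(367,435)),bo)
sc=('scene',S((655,210),(418,285),(528,490),(792,397),(599,338)),np.r_[co,[[0,0,.145]]])
sd=('side',D((112,205),(315,155),(237,45),(53,88),(179,118)),np.r_[co,[[0,0,.145]]])
for n,o in (('wrist',[A,B]),('scene',[sc]),('side',[sd]),('all',[A,B,sc,sd])):
    p,e,f=fit(o,[.557,.2,-.23]); print('stone',n,p.round(4),e)
    if n=='wrist': print(f.round(1).tolist())
W2=.092
ch=np.array([[0,W2,.098],[0,-W2,.098]])
c2=(w2,w2p((373,65),(325,525)),ch)
c3=('scene',S((25,158),(222,90),(298,187),(82,263)),np.array([[.23,-W2,.098],[0,-W2,.098],[0,W2,.098],[.23,W2,.098]]))
c4=('side',D((440,293),(608,228),(718,322),(543,405)),np.array([[0,W2,.098],[.23,W2,.098],[.23,-W2,.098],[0,-W2,.098]]))
for n,o in (('wrist',[c2]),('scene',[c3]),('side',[c4]),('all',[c2,c3,c4])):
    p,e,f=fit(o,[.64,-.253,-.1]); print('chest',n,p.round(4),e)
print('handle',[ray_z(w2,q,.066).round(4).tolist() for q in w2p((76,137),(51,383),(63,260))],'panel',[ray_z(w2,q,.094).round(4).tolist() for q in w2p((164,44),(117,500))])
rp=lambda *a:np.array(a)/5+[190,0]-.4
# rack in w2a: plate top? grip corners top z .178; prong
print('grip', [ray_z(w2,q,.178).round(4).tolist() for q in rp((260,375),(349,375))])
print('prong tips', [ray_z(w2,q,.159).round(4).tolist() for q in rp((175,145),(173,305))], 'plate/prong',[ray_z(w2,q,.150).round(4).tolist() for q in rp((625,165),(625,322))])
print('base',[ray_z(w2,q,.004).round(4).tolist() for q in rp((200,557),(652,560))])
print('foot shank,tip',[ray_z(w2,q,.039).round(4).tolist() for q in rp((397,388),(430,385))])
print('bail mid',ray_z(w1,w1p((283,309))[0],.0775))
```

```text
stone wrist [ 0.558  0.206 -0.222] 0.388379953187008
[[-0.6, 0.1], [-0.1, -0.1], [0.0, -0.3], [-0.4, -1.1], [-0.0, -0.0], [0.4, 0.2], [0.1, 0.3], [0.1, 0.4], [0.5, 0.3]]
stone scene [ 0.5597  0.2061 -0.2255] 0.32536247038195054
stone side [ 0.5547  0.2015 -0.2324] 0.325294949029111
stone all [ 0.5581  0.2059 -0.223 ] 0.5512767401775915
chest wrist [ 0.6356 -0.2546 -0.1015] 0.4086721547217948
chest scene [ 0.6353 -0.2517 -0.0966] 1.0913268909624927
chest side [ 0.631  -0.2548 -0.1121] 0.6841770995794072
chest all [ 0.6348 -0.2543 -0.1013] 1.0031608903584603
handle [[0.522, -0.1909, 0.066], [0.5118, -0.2941, 0.066], [0.5167, -0.2425, 0.066]] panel [[0.562, -0.1554, 0.094], [0.5437, -0.3366, 0.094]]
grip [[0.5256, -0.0583, 0.178], [0.5477, -0.0583, 0.178]]
prong tips [[0.4992, 0.0086, 0.159], [0.4987, -0.033, 0.159]] plate/prong [[0.616, 0.0083, 0.15], [0.6161, -0.0333, 0.15]]
base [[0.466, -0.0558, 0.004], [0.6246, -0.0565, 0.004]]
foot shank,tip [[0.5399, -0.0094, 0.039], [0.5508, -0.0084, 0.039]]
bail mid [0.55755303 0.20525676 0.0775    ]
```

Run:
```python
from rob import *
P,r=campose([.66,.40,.62]); q=arm.inverse_kinematics(P,r); print(P,q)
if q is not None:
    arm.reach(P,r); shot('wrist','w3'); print(arm.get_time())
```

```text
[0.6605     0.36856662 0.46079814] [0.33081998 0.39534436 1.09813358 0.28944896 1.54673084 0.33859027]
6.0083
```

View pics/w3.png

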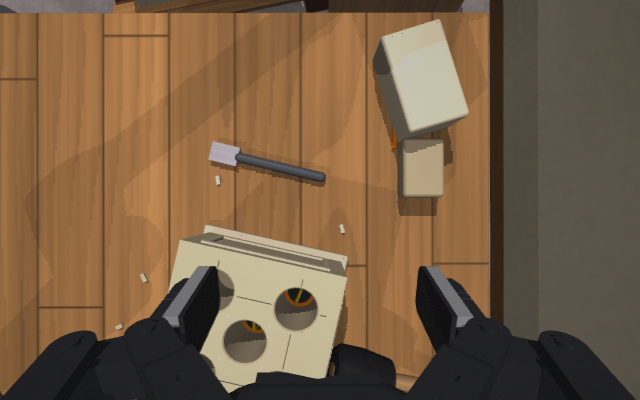

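The orange sliver at w3 (395,138) is a slim scrap under the offcut blocks, not a bore stopper. The three stoppers sit in w1 bores (370,155), (319,187) and (268,217). Next I open the drawer.

```bash
cat >> rob.py <<'E'
CH=np.array([.6352,-.2545]); CY=-.1015
CX=np.array([np.cos(CY),np.sin(CY),0]); CYv=np.array([-np.sin(CY),np.cos(CY),0])
E
python3 - <<'E'
from rob import *
o=down(CY); H=np.array([.5167,-.2425,.066-.019])
arm.reach([H[0],H[1],.22],o); arm.move_gripper(.032,40)
arm.movel([H[0],H[1],.10],.2); f0=np.array(arm.get_force())
arm.movel(H,.08); f=np.array(arm.get_force()); print('f',f-f0)
arm.move_gripper(0.0,50); print(arm.get_finger_gap(),arm.get_force())
p=np.array(arm.get_tcp_pos()); arm.movel(p-CX*.062,.08); print(np.array(arm.get_force()),arm.get_finger_gap())
for i in range(25):
    p=p if i==0 else p
    arm.movel(p-CX*(.062+.0015*(i+1)),.05); f=np.array(arm.get_force()); 
    if abs(f@CX)>12: break
print(i,(i+1)*.0015+.062,f,arm.get_tcp_pos(),arm.get_time(),arm.get_finger_gap())
E
```

```text
f [ 2.07265928  6.15707697 17.60711714]
0.009188413536765038 [ 1.55566154  2.07426771 10.0980798 ]
[-1.46667077  1.08024533  8.5816182 ] 0.009021534053398783
19 0.092 [16.22681499  3.70835585 -7.09664142] [ 0.4325218  -0.23450437  0.04856797] 16.7167 0.009120799138522071
```

Run:
```python
from rob import *
arm.move_gripper(.032); p=np.array(arm.get_tcp_pos()); arm.movel([p[0],p[1],.13],.2)
P,r=campose([.53,-.21,.56]); arm.reach(P,r); arm.move_gripper(.085); shot('wrist','w4'); print(arm.get_time(),arm.get_force(),np.array(arm.get_joint_positions()).round(2))
from u import *
crop('pics/w4.png',200,90,440,310,3,'pics/w4a.png')
```

```text
19.3583 [0.55738748 0.08392729 0.01938904] [-0.64  0.22  1.44  0.25  1.67 -0.63]
```

View pics/w4a.png

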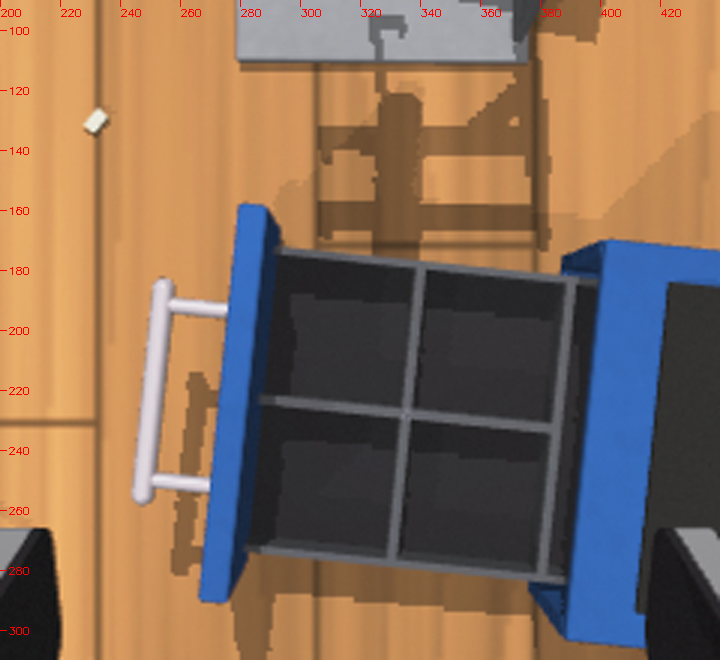

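Run:
```python
from rob import *
from cal import *
S=W((.5580,.2060,-.222),[[-.06,.06,.145],[.06,.06,.145],[0,0,.145],[-.06,-.06,.145],[.06,-.06,.145]])
print(S.round(4))
w4=load('w4')
for q in ((408,413),(562,429),(421,268),(395,556)): print(ray_z(w4,np.array(q)/3+[200,90]-.33,.040).round(4))
for n,i in (('b1',1),('b2',2),('b3',3)):
    P,r=campose([S[i,0],S[i,1]-.02,.42]); arm.reach(P,r); shot('wrist',n)
print(arm.get_time())
from u import *
ims=[]
for n in ('b1','b2','b3'):
    ims.append(cv2.imread(f'pics/{n}.png')[100:280,220:420])
cv2.imwrite('pics/bb.png',cv2.resize(np.hstack(ims),None,fx=1.33,fy=1.33))
```

```text
[[0.5127 0.2777 0.145 ]
 [0.6297 0.2513 0.145 ]
 [0.558  0.206  0.145 ]
 [0.4863 0.1607 0.145 ]
 [0.6033 0.1343 0.145 ]]
[ 0.5576 -0.2461  0.04  ]
[ 0.6362 -0.2542  0.04  ]
[ 0.5642 -0.1721  0.04  ]
[ 0.5511 -0.319   0.04  ]
22.1
```

View pics/bb.png

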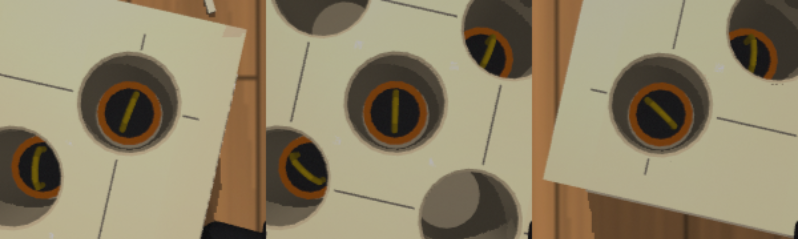

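```bash
cat > bail.py <<'E'
from cal import *
import cv2
from scipy.spatial import cKDTree
a=np.linspace(0,np.pi,31)
L=np.r_[[(0,15,z) for z in np.linspace(26,45,10)],np.c_[0*a,15*np.cos(a),45+15*np.sin(a)],[(0,-15,z) for z in np.linspace(26,45,10)]]*1e-3
def bailfit(cam,img,xy,zb,bound=.004,name=None):
    hsv=cv2.cvtColor(img,cv2.COLOR_BGR2HSV)
    m=((hsv[...,0]>=22)&(hsv[...,0]<=34)&(hsv[...,1]>140)&(hsv[...,2]>50))
    c=proj(cam,[[xy[0],xy[1],zb+.05]])[0]
    yy,xx=np.nonzero(m); P=np.c_[xx,yy].astype(float); P=P[np.hypot(*(P-c).T)<38]
    best=None
    def f(p):
        q=proj(cam,W(p,L+[0,0,zb]))
        d1=cKDTree(q).query(P)[0]; d2=cKDTree(P).query(q)[0]
        return np.r_[np.clip(d1-1.2,0,6),np.clip(d2-.6,0,6)*.7, (np.array(p[:2])-xy)*1e2]
    for t in np.linspace(-np.pi/2,np.pi/2,9)[:-1]:
        r=least_squares(f,[xy[0],xy[1],t],diff_step=1e-3,x_scale=[.003,.003,.2])
        if best is None or r.cost<best.cost: best=r
    if name:
        im=cv2.resize(img,None,fx=4,fy=4,interpolation=cv2.INTER_CUBIC)
        for q in proj(cam,W(best.x,L+[0,0,zb])): cv2.circle(im,tuple(((q+.5)*4).astype(int)),1,(255,0,255),-1)
        cx,cy=(c*4).astype(int); cv2.imwrite(name,im[max(cy-130,0):cy+130,max(cx-130,0):cx+130])
    return best.x,best.cost,len(P)
E
python3 - <<'E'
from bail import *
from rob import load
xy={'b1':(.6297,.2513),'b2':(.558,.206),'b3':(.4863,.1607)}
out=[]
for n in xy:
    cam=load(n); im=cv2.imread(f'pics/{n}.png'); print(n,bailfit(cam,im,np.array(xy[n]),.015,name=f'pics/o_{n}.png')); out.append(cv2.imread(f'pics/o_{n}.png'))
    cam=load('w1'); im=cv2.imread(f'pics/w1.png'); print(n,bailfit(cam,im,np.array(xy[n]),.015))
cv2.imwrite('pics/o.png',np.hstack(out))
E
```

```text
b1 (array([ 0.62983327,  0.25131951, -0.38606187]), np.float64(26.405630602118794), 162)
b1 (array([ 0.62958213,  0.25108354, -0.37672429]), np.float64(0.7696302234475846), 70)
b2 (array([ 0.55746388,  0.2062673 , -0.044058  ]), np.float64(23.94549360996164), 158)
b2 (array([ 0.55745286,  0.20621369, -0.0285987 ]), np.float64(1.1213691777598676), 73)
b3 (array([ 0.48604832,  0.16069205, -2.33199615]), np.float64(20.137256257710703), 154)
b3 (array([0.48621883, 0.16018472, 0.83198124]), np.float64(0.9120248303729185), 76)
```

View pics/o.png

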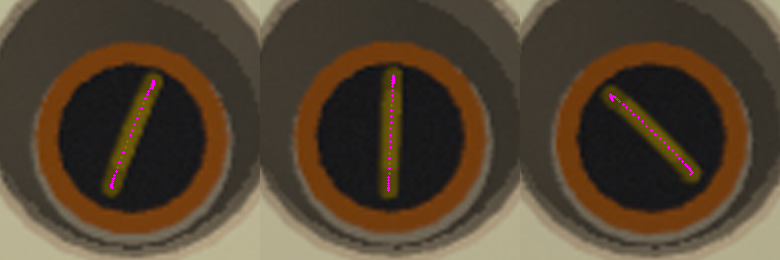

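Hook: candidates are the racked one at w2 (250,40), the small lying one at (115,235) and the small lying one at (450,110). The racked one is the largest, so it's the one meant, and the w2a crop confirmed its foot points to +x. Taking it now.

Run:
```python
from rob import *
o=down(-.035); G=np.array([.538,-.0105,.147])
arm.reach([G[0],G[1],.26],o); arm.move_gripper(.055,80)
f0=np.array(arm.get_force()); arm.movel(G,.12); print('down',np.array(arm.get_force())-f0)
arm.move_gripper(0,80); print(arm.get_finger_gap(),arm.get_tcp_pos(),arm.get_force())
arm.movel(G+[0,0,.04],.08); arm.movel(G+[0,0,.19],.2); f=np.array(arm.get_force()); print('lift',f-f0,arm.get_time(),arm.get_finger_gap())
shot('wrist','h1'); shot('side','h1s')
```

```text
down [-0.38361952  0.10008623 -0.52988899]
0.02297186551864678 [ 0.53884531 -0.01058528  0.14809079] [0.50971356 0.5506046  4.07408001]
lift [-1.2175715  -0.59694223 -2.07290313] 26.1 0.023034859612962994
```

View pics/h1.png

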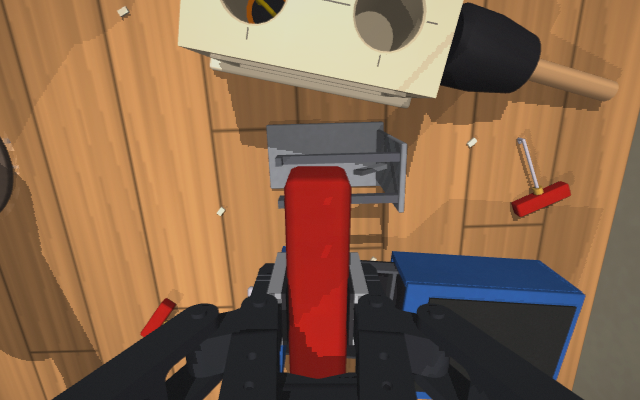

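View pics/h1s.png

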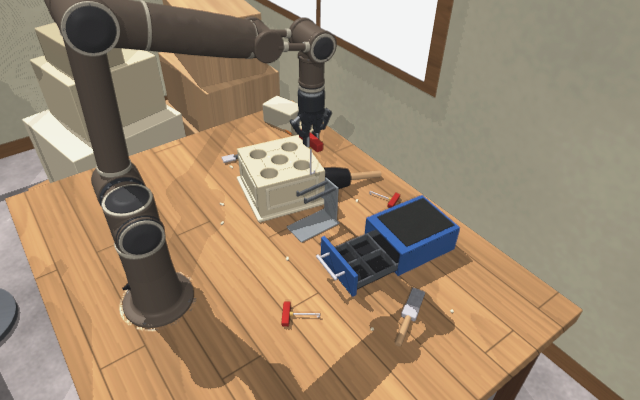

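Run:
```python
from u import *
crop('pics/w1.png',270,290,350,390,6,'pics/c1.png')
crop('pics/h1.png',270,150,370,250,6,'pics/c2.png')
crop('pics/h1s.png',280,120,340,220,6,'pics/c3.png')
a,b,c=[cv2.imread(f'pics/c{i}.png') for i in (1,2,3)]
print(a.shape,b.shape,c.shape)
im=np.hstack([a,b,c]); cv2.imwrite('pics/c.png',cv2.resize(im,(int(im.shape[1]*.55),int(im.shape[0]*.55))))
```

```text
(600, 480, 3) (600, 600, 3) (600, 360, 3)
```

View pics/c.png

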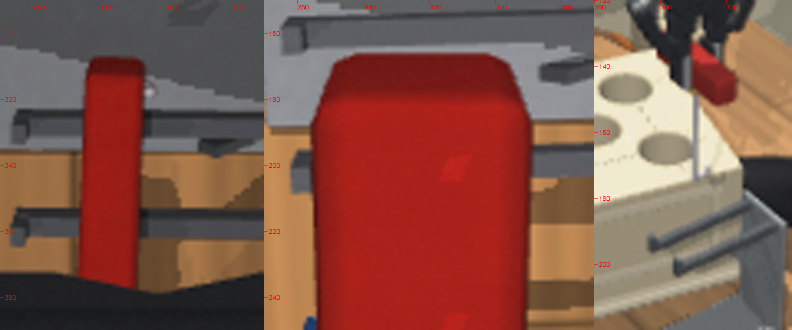

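Run:
```python
from rob import *
from cal import *
c=load('h1'); p=np.array(arm.get_tcp_pos()); print(p, arm.get_tool_rot())
zc=p[2]+.0159
print(ray_z(c,(270+422/3.3-80,179),zc+.014), ray_z(c,(317,166.5),zc-.014))
# shank in side: predicted
for dy in (0,):
  for n in ('side',):
    print(n,'shank top/foot/tip',proj(n,[[.5388,p[1]+.001,zc-.02],[.5388,p[1]+.001,zc-.125],[.5533,p[1]+.0005,zc-.115]]).round(1))
```

```text
[ 0.53676186 -0.0103828   0.33461198] [-3.14130602  0.00437148 -0.0349934 ]
[0.53805543 0.03992144 0.36451198] [0.53760238 0.03871419 0.33651198]
side shank top/foot/tip [[311.3 144.7]
 [311.2 172.8]
 [315.  168.6]]
```

```bash
cat >> rob.py <<'E'
ZT=.125-.0159   # tcp z minus foot z
def line(P,yaw,v=.15,corr=False):
    P=np.array(P,float); o=down(yaw); arm.movel(P,v,o)
    if corr:
        for k in range(2):
            arm.sleep(.15); e=P-np.array(arm.get_tcp_pos())
            if np.linalg.norm(e)<.0006: break
            arm.movel(P+e*(1 if k==0 else 1.6),.05,o)
        return (P-np.array(arm.get_tcp_pos())).round(4)
def F(): return np.array(arm.get_force()).round(2)
E
python3 - <<'E'
from rob import *
th=-.38; c=np.array([.6297,.2512]); u=np.array([np.cos(th),np.sin(th)])
s=c-23e-3*u
line([.56,.10,.337],th,.25)
e=line([*s,.053+.13+ZT-.02],th,.2,True); print('hover err',e,arm.get_tcp_pos(),arm.get_tool_rot(),F(),arm.get_time())
shot('scene','p1'); shot('side','p1s')
from u import *
crop('pics/p1.png',300,150,430,270,4,'pics/a1.png');crop('pics/p1s.png',240,90,340,190,4,'pics/a2.png')
a,b=cv2.imread('pics/a1.png'),cv2.imread('pics/a2.png'); b=cv2.copyMakeBorder(b,0,a.shape[0]-b.shape[0],0,0,0); im=np.hstack([a,b]); cv2.imwrite('pics/a.png',cv2.resize(im,(int(im.shape[1]*.85),int(im.shape[0]*.85))))
from cal import *
p=np.array(arm.get_tcp_pos()); 
for n in ('scene','side'): print(n,proj(n,[[*p[:2],p[2]],[*p[:2],p[2]-ZT],[*(p[:2]+u*.0145),p[2]-ZT+.007]]).round(1).tolist())
E
```

```text
hover err [-0.0009  0.0017 -0.0019] [0.6092105  0.25806995 0.27400745] [-3.14118133e+00 -5.48342955e-04 -3.80277510e-01] [-0.4   1.16 -1.28] 28.6417
scene [[359.7, 218.4], [357.2, 249.0], [351.7, 248.2]]
side [[282.4, 116.0], [283.4, 142.4], [287.3, 140.2]]
```

View pics/a.png

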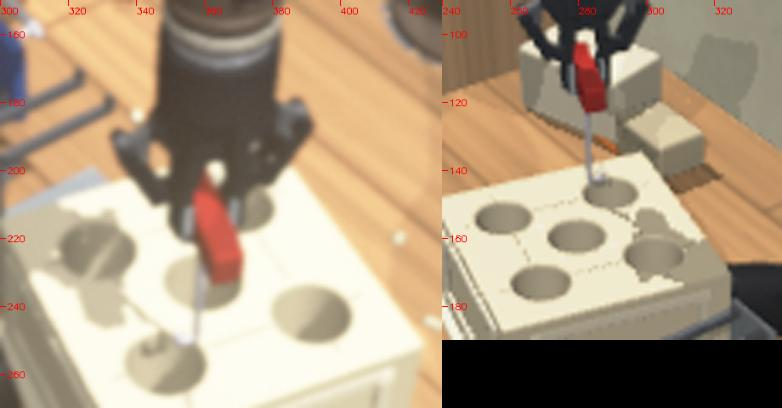

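Run:
```python
from rob import *
for i in range(6): print(np.array(arm.get_tcp_pos()).round(4),arm.get_time()); arm.sleep(.1)
th=-.38
P=np.array([.6083,.2597,.2721]); arm.movel(P,.05,down(th))
for i in range(4): print(np.array(arm.get_tcp_pos()).round(4),arm.get_time()); arm.sleep(.15)
print([np.array(arm.get_tcp_pos()).round(4).tolist() for i in range(3)])
```

```text
[0.609  0.2582 0.2737] 28.7417
[0.6088 0.2582 0.2735] 28.8417
[0.6089 0.2582 0.2735] 28.9417
[0.6089 0.2582 0.2736] 29.0417
[0.6089 0.2582 0.2736] 29.1417
[0.6089 0.2582 0.2736] 29.2417
[0.6081 0.2598 0.2719] 29.5917
[0.6083 0.2597 0.2721] 29.7417
[0.6083 0.2597 0.2721] 29.8917
[0.6083 0.2597 0.2721] 30.0417
[[0.6083, 0.2597, 0.2721], [0.6083, 0.2597, 0.2721], [0.6083, 0.2597, 0.2721]]
```

```bash
cat >> rob.py <<'E'
def pull(c,th,d=23e-3):
    """hook a bail; start hovering above; stops if something is touched"""
    c=np.array(c); u=np.array([np.cos(th),np.sin(th)]); s=c-d*u
    line([*s,.27],th,.2); arm.sleep(.35); f0=F()
    for z in (.10,.085,.07,.053):
        line([*s,z+ZT],th,.12); arm.sleep(.1); f=F()-f0
        if np.linalg.norm(f)>4: print('contact at foot z',z,f); return False
    m=c-6.5e-3*u
    for k in (.33,.66,1):
        q=s+(m-s)*k; line([*q,.053+ZT],th,.05); arm.sleep(.1); f=F()-f0
        if np.linalg.norm(f)>4: print('contact at k',k,f); return False
    print('through',f)
    line([*m,.068+ZT],th,.04); line([*m,.10+ZT],th,.08); arm.sleep(.3); print('lifted 30',F()-f0,arm.get_finger_gap())
    return True
E
python3 - <<'E'
from rob import *
print(pull([.6297,.2512],-.38),arm.get_time(),np.array(arm.get_tcp_pos()).round(4)); shot('side','q1'); shot('scene','q1c')
E
```

```text
through [-1.02  0.47 -0.84]
lifted 30 [-0.51  0.89 -1.29] 0.02306052427231483
True 35.1417 [0.6233 0.2535 0.2084]
```

Run:
```python
from rob import *
p=np.array(arm.get_tcp_pos()); line([p[0],p[1],.30],-.38,.12); line([p[0],p[1],.367],-.38,.15); arm.sleep(.3); print(F(),arm.get_time())
shot('side','q2'); shot('scene','q2c')
from u import *
crop('pics/q2.png',240,60,360,180,5,'pics/a2.png')
crop('pics/q2c.png',280,130,420,270,4,'pics/a1.png')
a,b=cv2.imread('pics/a1.png'),cv2.imread('pics/a2.png'); a=cv2.copyMakeBorder(a,0,600-a.shape[0],0,0,0); im=np.hstack([a,b]); cv2.imwrite('pics/a.png',cv2.resize(im,None,fx=.65,fy=.65))
```

```text
[ 0.42  0.74 -2.4 ] 37.05
```

View pics/a.png

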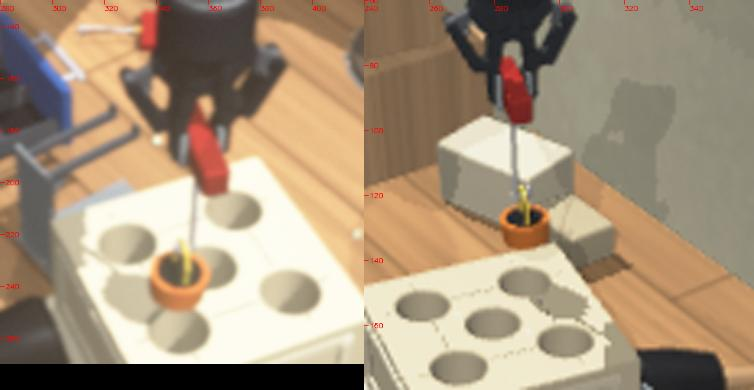

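```bash
cat >> rob.py <<'E'
X0=np.array([.5576,-.2461])
SL={'R-':X0+.0385*CX[:2]-.0385*CYv[:2],'R+':X0+.0385*CX[:2]+.0385*CYv[:2],'F-':X0-.0385*CX[:2]-.0385*CYv[:2],'F+':X0-.0385*CX[:2]+.0385*CYv[:2]}
def carry(slot):
    c=SL[slot]; m=c-6.5e-3*CX[:2]; line([*m,.367],CY,.22); arm.sleep(.4)
    line([*m,.10+ZT],CY,.15); arm.sleep(.3)
def letgo(slot,off=(0,0)):
    c=SL[slot]; m=c-6.5e-3*CX[:2]+np.array(off); f0=F()
    line([*m,.066+ZT],CY,.06); arm.sleep(.1); print('touch',F()-f0)
    line([*m,.054+ZT],CY,.06); arm.sleep(.15); print('down',F()-f0)
    r=m-18.5e-3*CX[:2]; f0=F(); line([*r,.054+ZT],CY,.06); arm.sleep(.1); print('back',F()-f0)
    line([*r,.12+ZT],CY,.1); arm.sleep(.1); print('up',F()-f0); line([*r,.20+ZT],CY,.25)
E
python3 - <<'E'
from rob import *
print(SL); carry('R-'); print(F(),arm.get_time()); shot('side','q3'); shot('scene','q3c')
from u import *
crop('pics/q3.png',320,160,440,280,5,'pics/a2.png')
crop('pics/q3c.png',190,80,310,200,5,'pics/a1.png')
a,b=cv2.imread('pics/a1.png'),cv2.imread('pics/a2.png'); im=np.hstack([a,b]); cv2.imwrite('pics/a.png',cv2.resize(im,None,fx=.65,fy=.65))
E
```

```text
{'R-': array([ 0.59200081, -0.2883029 ]), 'R+': array([ 0.5998029 , -0.21169919]), 'F-': array([ 0.5153971 , -0.28050081]), 'F+': array([ 0.52319919, -0.2038971 ])}
[-0.28 -0.98 -2.12] 41.6667
```

View pics/a.png

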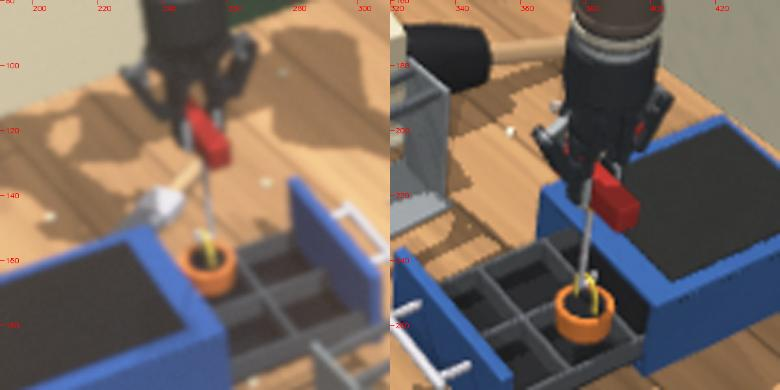

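Run:
```python
from rob import *
letgo('R-'); print(arm.get_time(),arm.get_finger_gap()); shot('side','q4'); shot('scene','q4c'); 
from u import *
crop('pics/q4.png',320,160,440,280,5,'pics/a2.png')
crop('pics/q4c.png',190,80,310,200,5,'pics/a1.png')
a,b=cv2.imread('pics/a1.png'),cv2.imread('pics/a2.png'); im=np.hstack([a,b]); cv2.imwrite('pics/a.png',cv2.resize(im,None,fx=.65,fy=.65))
```

```text
touch [-0.22 -0.68  2.31]
down [ 0.42 -1.84  1.54]
back [-0.21  1.11 -0.83]
up [-1.5   0.81  0.67]
45.0167 0.022911613004849358
```

View pics/a.png

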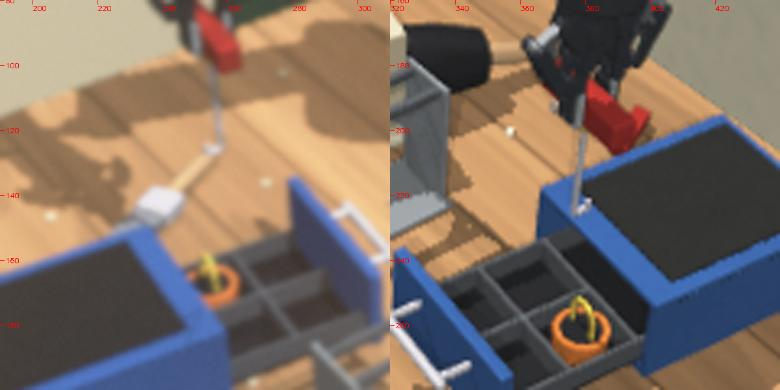

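Run:
```python
from cal import *
from rob import *
p=np.array(arm.get_tcp_pos()); print(p,arm.get_tool_rot())
for n in ('scene','side'): print(n,proj(n,[p+[0,0,-.01],p-[0,0,ZT],p-[0,0,ZT-.007]+CX*.0145, p+[0,0,.0159]+CYv*.05, p+[0,0,.0159]-CYv*.05]).round(1).tolist())
from u import *
crop('pics/q4.png',360,140,420,240,8,'pics/a2.png')
crop('pics/q4c.png',220,70,290,170,8,'pics/a1.png')
a,b=cv2.imread('pics/a1.png'),cv2.imread('pics/a2.png'); im=np.hstack([a,b]); cv2.imwrite('pics/a.png',cv2.resize(im,None,fx=.7,fy=.7))
```

```text
[ 0.56589419 -0.285051    0.30649634] [-3.13970247  0.00407448 -0.10153284]
scene [[254.6, 98.2], [257.7, 125.7], [253.2, 125.2], [261.0, 98.7], [246.8, 82.8]]
side [[379.3, 199.1], [376.0, 225.7], [380.4, 222.2], [369.4, 181.5], [391.7, 202.4]]
```

View pics/a.png

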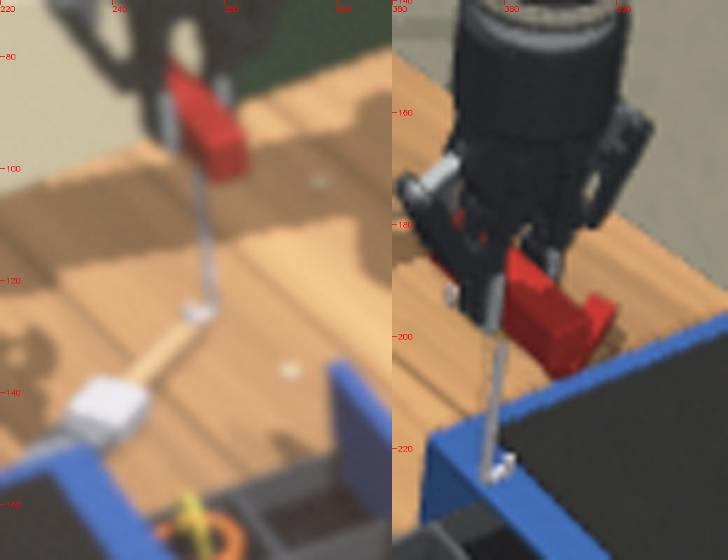

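```bash
cat >> rob.py <<'E'
def show(tag,c1,c2,half=60):
    from u import crop
    shot('scene',tag+'c'); shot('side',tag)
    for n,c,o in ((tag+'c',c1,'a1'),(tag,c2,'a2')):
        crop(f'pics/{n}.png',max(c[0]-half,0),max(c[1]-half,0),c[0]+half,c[1]+half,5,f'pics/{o}.png')
    a,b=cv2.imread('pics/a1.png'),cv2.imread('pics/a2.png'); h=min(a.shape[0],b.shape[0]); im=np.hstack([a[:h],b[:h]]); cv2.imwrite('pics/a.png',cv2.resize(im,None,fx=.65,fy=.65))
E
python3 - <<'E'
from rob import *
th=-.03; c=np.array([.5575,.2062]); p=np.array(arm.get_tcp_pos())
line([p[0],p[1],.33],CY,.2); line([c[0]-.023,c[1],.33],th,.25)
ok=pull(c,th); print(ok,arm.get_time())
if ok:
    p=np.array(arm.get_tcp_pos()); line([p[0],p[1],.30],th,.12); line([p[0],p[1],.367],th,.15); arm.sleep(.3); print(F(),arm.get_time())
show('r2',(340,200),(290,130))
E
```

```text
through [-0.61  0.53 -0.24]
lifted 30 [ 0.17 -0.82 -1.34] 0.02295428137755441
True 52.6417
[ 0.02  0.23 -2.64] 54.45
```

View pics/a.png

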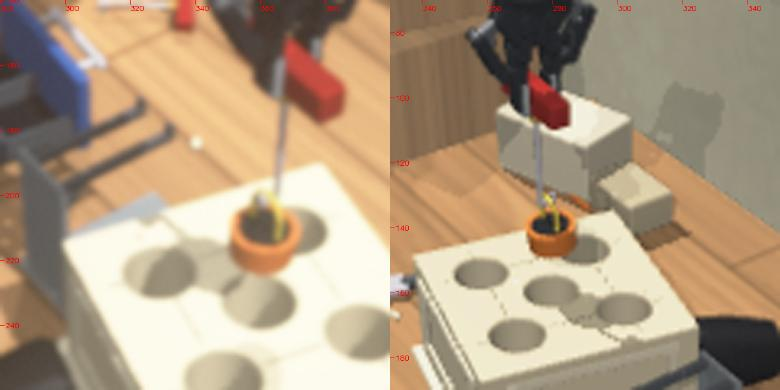

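Second stopper hangs on the hook. Carrying it to R+.

Run:
```python
from rob import *
carry('R+'); print(F(),arm.get_time(),arm.get_finger_gap())
show('r3',(250,140),(380,220))
```

```text
[ 0.6   0.54 -3.01] 58.5083 0.022588358669244187
```

View pics/a.png

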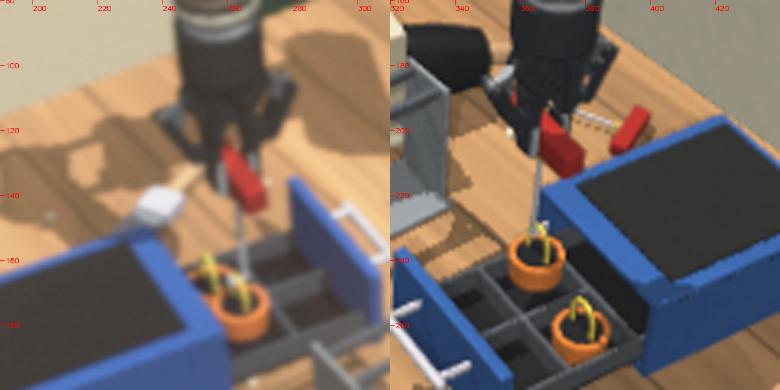

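Run:
```python
from cal import *
from rob import *
p=np.array(arm.get_tcp_pos()); print(p)
for n,c in (('scene',(190,80)),('side',(320,160))): print(n,((proj(n,[p-[0,0,.01],p-[0,0,ZT],p-[0,0,ZT-.007]+CX*.0145, p+[0,0,.0159]+CYv*.05, p+[0,0,.0159]-CYv*.05])-c)*3.25+(390 if n=='side' else 0)*np.array([1,0])).round(0).tolist())
```

```text
[ 0.59344658 -0.21107096  0.20943989]
scene [[235.0, 196.0], [244.0, 278.0], [230.0, 277.0], [257.0, 202.0], [210.0, 145.0]]
side [[540.0, 154.0], [532.0, 232.0], [545.0, 222.0], [511.0, 101.0], [576.0, 165.0]]
```

Run:
```python
from rob import *
letgo('R+'); print(arm.get_time(),arm.get_finger_gap()); 
p=np.array(arm.get_tcp_pos()); line([p[0],p[1],.33],CY,.2)
show('r4',(250,140),(380,220))
```

```text
touch [-0.76  0.64  0.59]
down [1.2  0.56 0.87]
back [-0.92 -0.49  0.67]
up [-1.31  0.39  0.26]
61.8583 0.0226470100430765
```

View pics/a.png

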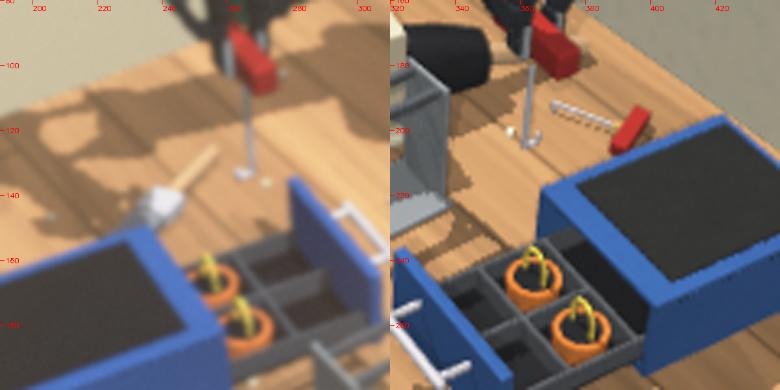

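Run:
```python
from rob import *
th=.825; c=np.array([.4862,.1604])
line([.4706,.1435,.33],th,.25)
ok=pull(c,th); print(ok,arm.get_time())
if ok:
    p=np.array(arm.get_tcp_pos()); line([p[0],p[1],.30],th,.12); line([p[0],p[1],.367],th,.15); arm.sleep(.3); print(F(),arm.get_time())
show('t2',(370,180),(280,150))
```

```text
through [ 0.2   1.13 -1.06]
lifted 30 [-0.05  0.51 -1.02] 0.022861767482869135
True 68.9917
[-0.8   0.2  -2.99] 70.8
```

View pics/a.png

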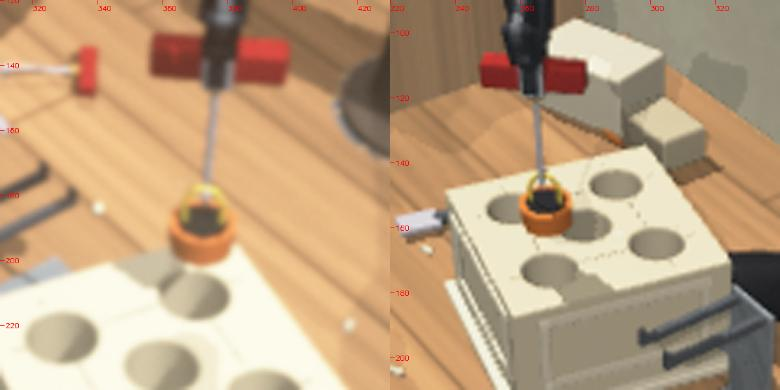

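Run:
```python
from rob import *
carry('F+'); print(F(),arm.get_time(),arm.get_finger_gap())
show('t3',(260,140),(370,220))
```

```text
[-0.22 -0.76 -3.3 ] 74.5917 0.022982543741736396
```

View pics/a.png

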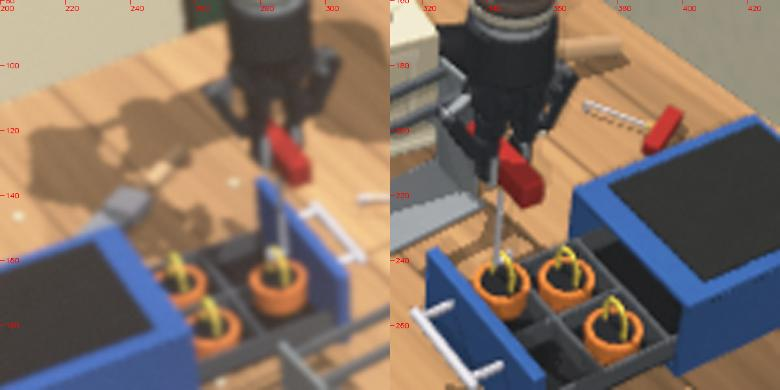

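Run:
```python
from rob import *
letgo('F+'); print(arm.get_time(),arm.get_finger_gap()); 
p=np.array(arm.get_tcp_pos()); line([p[0],p[1],.34],CY,.2)
show('t4',(260,140),(370,220))
```

```text
touch [-0.06 -0.26  0.88]
down [-0.3   1.61  1.17]
back [ 0.7  -0.81  0.21]
up [ 0.4  -1.95 -1.05]
77.9417 0.022520172806455314
```

View pics/a.png

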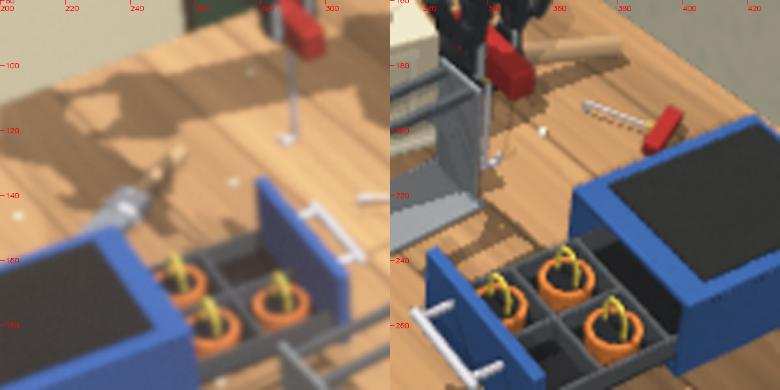

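Run:
```python
from rob import *
G=np.array([.5388,-.0108])
line([*G,.34],-.035,.22); line([*G,.19],-.035,.15); arm.sleep(.4); f0=F()
for z in (.165,.156,.152,.150,.1490,.1482,.1475):
    line([*G,z],-.035,.08); arm.sleep(.12); f=F()-f0
    print(z,f)
    if abs(f[2])>5 or np.hypot(*f[:2])>5: break
print(arm.get_time(),np.array(arm.get_tcp_pos()).round(4))
show('v1',(320,180),(310,190))
```

```text
0.165 [0.36 0.22 0.44]
0.156 [ 1.18 -0.04 -0.09]
0.152 [0.85 0.57 0.79]
0.15 [ 0.34 -0.49  1.33]
0.149 [ 0.99 -0.26  0.88]
0.1482 [ 1.09 -0.3  -0.5 ]
0.1475 [-2.54  0.17  6.96]
83.7167 [ 0.5388 -0.0108  0.1481]
```

View pics/a.png

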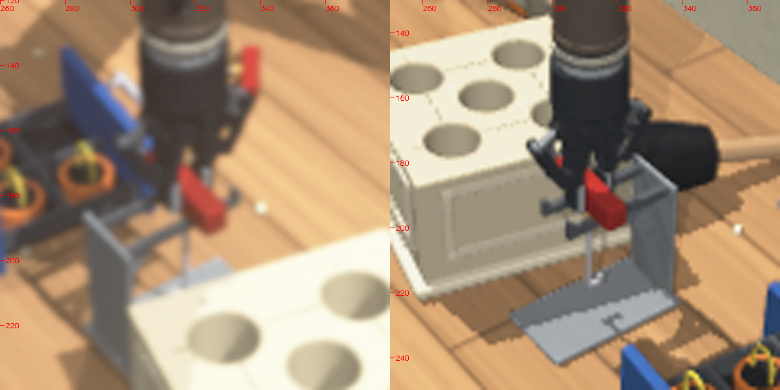

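Run:
```python
from rob import *
arm.move_gripper(.05); arm.sleep(.2); print(F()); line([.5388,-.0108,.19],-.035,.08); line([.5388,-.0108,.27],-.035,.2)
P,r=campose([.557,.10,.62]); arm.reach(P,r); shot('wrist','x1')
P,r=campose([.54,-.19,.60]); arm.reach(P,r); shot('wrist','x2'); print(arm.get_time())
a,b=cv2.imread('pics/x1.png'),cv2.imread('pics/x2.png'); cv2.imwrite('pics/x.png',np.hstack([a[:,150:490],b[:,190:560]]))
```

```text
[-0.27  0.26  0.34]
87.675
```

View pics/x.png

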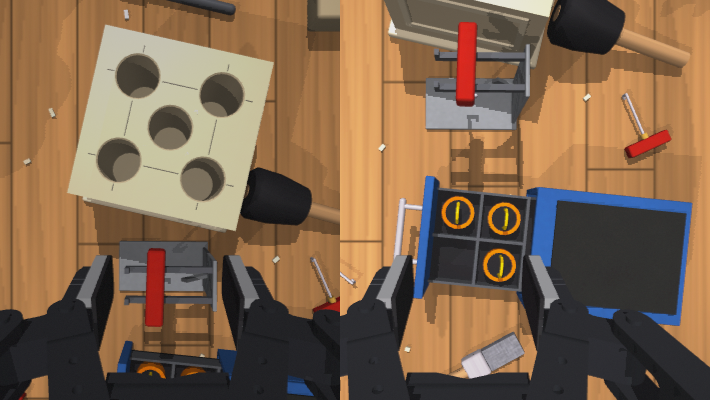

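Run:
```python
from rob import *
H=np.array([.4325,-.2345,.046]); o=CY
s=H-CX*.04
arm.move_gripper(0); arm.reach([s[0],s[1],.2],down(o)); line(s,o,.15); arm.sleep(.2); f0=F()
line(H+CX*.118,o,.09); arm.sleep(.05); print('f',F()-f0,arm.get_time())
for i in range(30):
    line(H+CX*(.118+.0015*(i+1)),o,.05); f=(F()-f0)
    if abs(f@CX)>14: break
print(i,.118+.0015*(i+1),f,np.array(arm.get_tcp_pos()).round(4),arm.get_time())
arm.sleep(.3); print(F()-f0)
```

```text
f [-0.74  0.21  0.2 ] 92.6333
15 0.142 [-15.75   0.75  13.63] [ 0.5678 -0.2482  0.0459] 96.6333
[-16.04   1.66  13.04]
```

Run:
```python
from rob import *
p=np.array(arm.get_tcp_pos()); line(np.array([.4325,-.2345,.046])+CX*.1432,CY,.05); arm.sleep(.2); print(F())
line(p-CX*.04,CY,.1); q=np.array(arm.get_tcp_pos()); line([q[0],q[1],.25],CY,.2)
P,r=campose([.54,-.19,.60]); arm.reach(P,r); shot('wrist','y1'); print(arm.get_time())
arm.movej([0.9,0.0,1.4,0,1.6,0]); shot('scene','y2'); shot('side','y3')
from u import *
crop('pics/y1.png',190,0,490,300,2,'pics/a1.png'); 
crop('pics/y3.png',320,180,470,290,5,'pics/a2.png')
```

```text
[-17.72   0.17  14.69]
100.0083
```

View pics/a1.png

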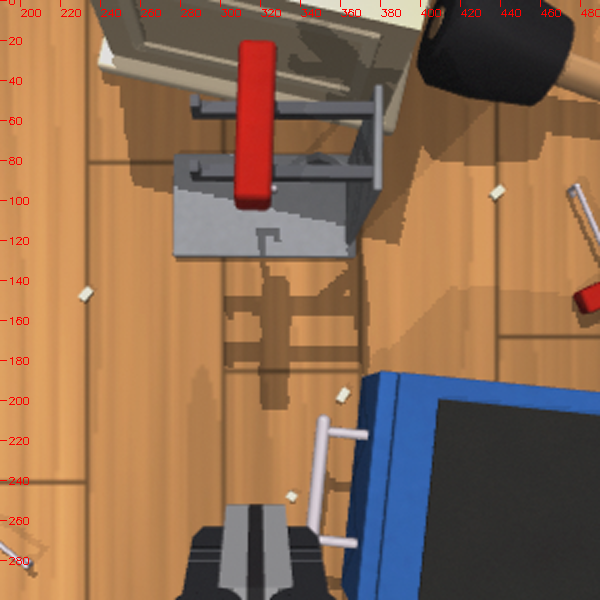

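View pics/a2.png

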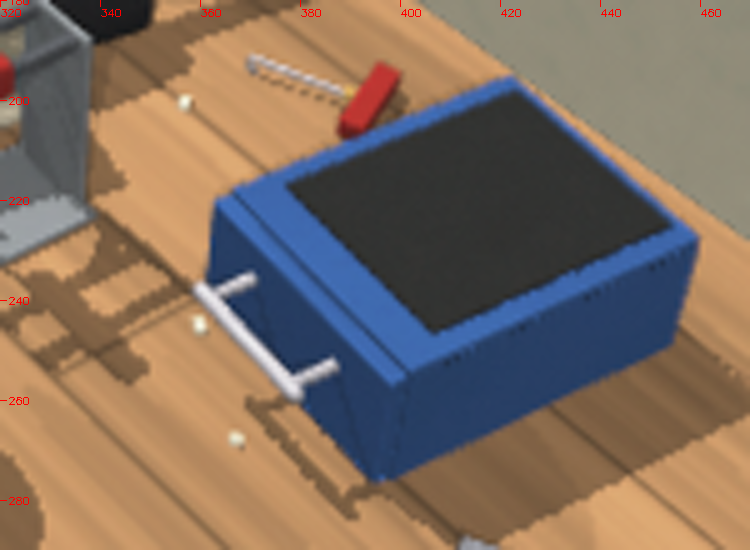

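View pics/y2.png

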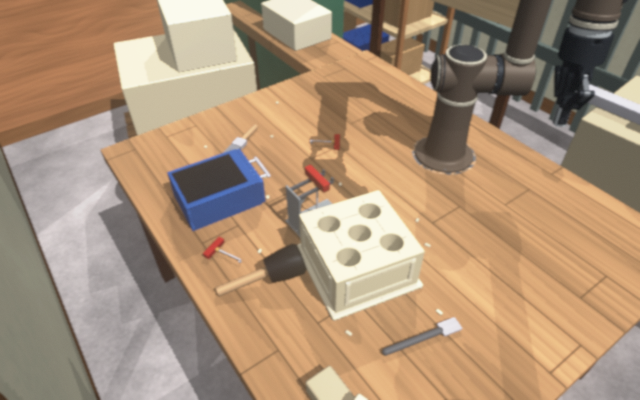

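Run:
```python
from rob import *
print(arm.get_time(),F()); arm.job_done()
```

```text
102.725 [ 0.56 -0.44  0.2 ]
the job is handed in; nothing more can be done
```

The job is handed in at about 103 s of the 208 s allowed, with everything done in the order asked.

**What I did**
- I opened the drawer to its stop; it stood about half open at the start.
- I took the racked T-hook, the largest of the three look-alikes, and drew the three stoppers present out of their bores by their bails. The gripper stayed above the stone throughout.
- Each stopper went into its own compartment: both rear ones and the front one on the +y side.
- I hung the hook back in its rack and pushed the drawer shut until it met its stop, at about 16–18 N.

**Last checks**
- **Bores:** all five showed empty in the wrist image taken before shutting the drawer.
- **Stoppers:** all three stood upright in separate compartments in that same set of images. I could not see them again once the drawer was shut.
- **Hook:** it lies across the rack prongs as it did at the start.
- **Drawer:** its front panel sits flush with the chest in the side and wrist views.
- **Bystanders:** the last overview shows the mallet, chisel and brush where they lay at the start.

**Noticed on the way**
- There was a brief upward contact of about 17 N while I lowered onto the drawer handle to open it. I did not find the cause, and it had no visible effect.
- A slim orange sliver under the offcut blocks was not a bore stopper, so I left it alone.

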